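# Snap the socket cover home on the power strip

### The job

The orange cover is only resting loosely in its bay on the power strip. Take the blue-handled seating tool from the bamboo tray, press its foot squarely on the middle of the cover's white boss until the cover clicks home and lies flush all round, pressing firmly but never harder than 30 newtons, then stand the tool upright in the tray again and let go. Use only the tool on the cover, and leave the red switch and everything else undisturbed.

Things in the scene. Friction and masses are not known exactly. Their poses are not given: they have to be found in the camera images.
- tool_grip (a point): Centre of the handle of the seating tool, 69 mm above its underside. The tool (about 160 g, 104 mm tall) stands upright: round foot, black below and aluminium above, 36 mm in diameter and 24 mm high, thin neck, blue handle from 34 to 104 mm above the underside, 22 mm thick along the tool's x, 34 mm wide along its y. z is up along it.
- tool: The same tool; origin at the centre of the flat underside of its foot (the pressing face), z up along the handle.
- strip: Grey power strip, fixed to the table, 45 mm high and 70 mm wide (its x). Its origin is on the table under the centre of the bay that takes the cover; from there the strip runs 43 mm along its +y and 230 mm along its -y. Two dark outlets and the switch are on the -y part.
- bay (a point): Centre of the bay's mouth, level with the strip's top face (45 mm above the table). The bay is open 43 by 43 mm and has four spring catches in its two x-side walls, 14 mm either side of the middle.
- cover_rim (a point): Point on the centre line of the orange snap-in cover, level with the upper face of its 56 by 56 mm rim plate (6 mm thick). A white round boss, 34 mm in diameter, rises from there: its flat top is 3 to 17 mm above this point, different each time and not measured. At the start the rim hangs about 9 mm above the strip; home, it lies on the strip and this point is 6 mm above the strip's top.
- switch (a joint): Red toggle switch, 30 mm long, on the strip's top 195 mm from the bay centre along the strip's -y; 0 is off; it must stay off.
- tray: Bamboo tray, fixed, 150 by 210 mm outside (x by y), 22 mm high, walls and floor 6 mm thick. Origin under its centre. The tool stands in its +y half, two white dice of 18 mm lie in its -y half.
- cover: The same cover (loose, 80 g with the boss, which does not give); origin at the centre of the underside of its rim plate, z up. Pushing it down meets resistance that grows over some 5 mm to about 10 to 20 N, then it gives way, the push nearly vanishes, and it snaps the last 2 to 4 mm home to a hard stop. Pressed far off the middle it goes in crooked. More than 30 N breaks it.
- remote: Charcoal remote, 42 by 150 by 18 mm, lying flat; origin under its centre.
- dice_cup: Red plastic dice cup, 80 mm in diameter, 95 mm tall, standing; origin under its centre.
- coaster: Hard dark green silicone coaster, 94 mm in diameter, 8 mm thick; origin under its centre.
- vase: Small glass vase, 72 mm in diameter, 125 mm tall, standing; origin under its centre.
- die_a: White die, 18 mm, in the tray; origin under its centre.
- die_b: White die, 18 mm, in the tray; origin under its centre.
There are look-alikes about, which are no part of the job. What is meant by the cover is not grey or pink, and is the larger of those in its own colour.

How it is judged:
By the outcome, as a careful person would: the job done as asked, in the order asked, and still so for the second after the job is handed in, with the robot touching nothing.
It also fails if it takes over 58 s, if anything falls off the work surface, if the arm or the gripper's body presses on something with over 40 N, if the wrist force passes 120 N, or if a joint passes its speed limit or range.

### The arm

A 7-joint arm with a two-finger parallel gripper is mounted at the origin on the work surface. World frame = base frame: x ahead of the robot, y to its left, z up, the work surface at z = 0. Lengths are in mm, angles in rad, forces in N, time in s.
With the tool pointing down it reaches from about 425 to 950 mm from the base axis. Payload 16.7 kg.
Tool frame: the origin (TCP) lies midway between the tips of the shut fingers; the grasp point (between the pads) lies 19 mm behind it; z points along the fingers, x is the direction in which the jaws open and shut, and the axes are right-handed (so a half turn about z gives the same grasp; the last joint's range is limited). The gripper opens to 94 mm and grips with 3 to 60 N. Pads are 16 mm wide; open, the fingers measure 119 mm over their backs; the gripper's body (75 mm by 177 mm) begins 78 mm behind the grasp point.
Start: joints at [-1.327, 0.426, 0.074, 1.606, -0.034, 1.111, -0.067], TCP at [258.375, 623.552, 205.467] pointing down, gripper open.
Joint ranges: [-2.85, 2.85], [-0.5, 2.14], [-1.23, 1.37], [0.21, 2.46], [-1.02, 4.16], [0.16, 2.05], [-2.73, 2.73]. Speed limits (rad/s): [1.89, 1.89, 2.39, 2.39, 3.01, 3.01, 3.01].

### API

Orientations are given as a 3x3 rotation matrix whose columns are the frame's x, y, z axes.
In Python, from plant import env, move_gripper, get_state, eyes gives the robot as it stands. The module is installed in compiled form; this text tells all that it offers. Calls block until the motion is done:
- env.movep(position, orientation): joint-space move of the TCP to a pose.
- env.servo_line(position, vel=150, ori=None): straight line of the TCP; ori=None keeps the orientation; vel is the mean speed in mm/s.
- env.goto_joints(angles): joint-space move.
- move_gripper(opening, newtons=None): finger opening in mm; newtons is the grip in N (None keeps the last); returns when the fingers have stopped.
- env.wait(seconds).
- env.solve_ik(position, orientation): joint angles nearest the present ones, or None.
- get_state(): the state.
- eyes.capture(name): name is "scene" or "top"; returns the picture (400x640x3 uint8, red, green, blue); there is no depth.
- eyes.camera_params(name): a dict with "camera_matrix" (3x3 intrinsics, pixels), "k1" (the pictures are not rectified: a ray, as slopes to the right and down, at radius r is drawn at 1 + k1 r^2 times it, then the intrinsics apply), "R" (3x3) and "t" (3): a world point X has camera coordinates R X + t. Camera axes: x right, y down, z forward; pixel columns grow to the right and rows downward; lengths in mm; the calibration is good to about 2 mm. A picture is of the moment at which its call begins. camera_params takes no time and is no camera call.
A pose or a line that the arm cannot do raises env.IKError and nothing moves.
- env.job_done(): hands the job in, once; it reports no verdict.
The state is a dict: "clock": time; "joints": joint angles; "qvel": joint speeds; "tau": joint torques, N m; "tcp_pos": TCP position; "tool_rot": TCP orientation; "wrist_force": force on the tool from outside, world axes, zero at the start; "ft_torque": the same for the moment, N m; "width": finger opening in mm.
Only numpy, scipy, OpenCV 4.12 (cv2) and the standard library are available. Lean on these libraries where they do the work, as an engineer would, in place of code of your own. Each camera call takes 0.05 s, during which the arm holds its last target. There are 200 camera calls.

## Working session

There is one attempt and no reset: what is moved stays moved. The work goes in short steps, each a Python script; the robot and the scene stay as the last script left them, time stands still between calls to the robot, and variables do not carry over. Pictures are saved under pics/ and viewed, about 8 in all and at most 12, crops included, and the job is handed in when it is done.

```bash
mkdir -p pics; cat > h.py <<'E'
import numpy as np, cv2
from plant import env, move_gripper, get_state, eyes
def cap(n,f):
    im=eyes.capture(n); cv2.imwrite('pics/'+f,im[:,:,::-1]); return im
def ray(n,u,v):
    p=eyes.camera_params(n); K=np.array(p['camera_matrix']); R=np.array(p['R']); t=np.array(p['t'])
    d=np.array([(u-K[0,2])/K[0,0],(v-K[1,2])/K[1,1]]); s=d.copy()
    for _ in range(30): s=d/(1+p['k1']*(s@s))
    return -R.T@t, R.T@np.array([s[0],s[1],1])
def onz(n,u,v,z):
    c,d=ray(n,u,v); return c+d*(z-c[2])/d[2]
def proj(n,X):
    p=eyes.camera_params(n); K=np.array(p['camera_matrix']); x=np.array(p['R'])@X+np.array(p['t'])
    s=x[:2]/x[2]; s=s*(1+p['k1']*(s@s)); return K[:2,:2]@s+K[:2,2]
def two(a,b):
    (c1,d1),(c2,d2)=ray('top',*a),ray('scene',*b)
    A=np.c_[d1,-d2]; s=np.linalg.lstsq(A,c2-c1,rcond=None)[0]
    p,q=c1+s[0]*d1,c2+s[1]*d2; return (p+q)/2,np.linalg.norm(p-q)
E
python3 - <<'E'
from h import *
for n in('top','scene'):
    cap(n,n+'0.png'); p=eyes.camera_params(n); print(n,ray(n,320,200),p['camera_matrix'],p['k1'])
print(get_state()['clock'],get_state()['wrist_force'])
E
```

```text
top (array([452.6737313 ,  10.71548499, 894.14728812]), array([ 0.10829847, -0.01127085, -0.99406078])) [[409.73808591   0.         320.16874031]
 [  0.         409.73808591 198.5661877 ]
 [  0.           0.           1.        ]] -0.07459353687328425
scene (array([1391.69887221,  164.54540713,  681.17262492]), array([-0.81339498, -0.13594944, -0.56591021])) [[394.74099958   0.         313.02041093]
 [  0.         394.74099958 202.34776575]
 [  0.           0.           1.        ]] -0.031435342768871714
0.1 [ 0.64064005 -0.3107553  -0.20936591]
```

View pics/top0.png

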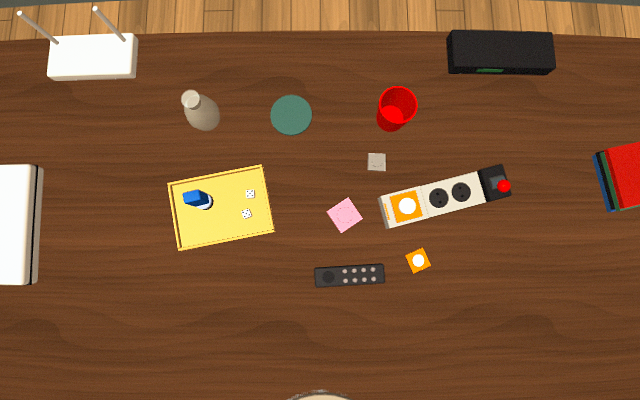

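View pics/scene0.png

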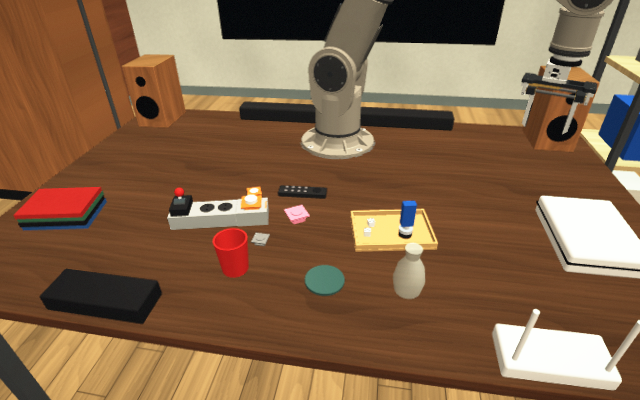

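Candidates (top view): large orange cover on the strip (406,207), which I choose. The look-alikes are small orange (418,260), pink (345,215) and grey (376,162). The tool is at (198,200). Next I'll check in close crops and measure.

```bash
cat > m.py <<'E'
from h import *
def blobs(n,im,box,kind):
    x0,y0,x1,y1=box; h=cv2.cvtColor(im,cv2.COLOR_RGB2HSV)[y0:y1,x0:x1].astype(int); H,S,V=h[...,0],h[...,1],h[...,2]
    m={'white':(S<50)&(V>190),'orange':(H>8)&(H<25)&(S>200)&(V>150),'blue':(H>100)&(H<130)&(S>120)&(V>60),'red':((H<6)|(H>174))&(S>180)&(V>100),
       'yellow':(H>18)&(H<32)&(S>80)&(V>150),'grey':(S<60)&(V>120)}[kind].astype(np.uint8)
    cs,_=cv2.findContours(m,cv2.RETR_EXTERNAL,cv2.CHAIN_APPROX_NONE)
    out=[]
    for c in cs:
        if cv2.contourArea(c)<15: continue
        mm=np.zeros_like(m); cv2.drawContours(mm,[c],-1,1,-1); ys,xs=np.nonzero(mm)
        out.append((len(xs),np.array([xs.mean()+x0,ys.mean()+y0]),cv2.minAreaRect(c+np.array([x0,y0],np.int32))))
    return sorted(out,key=lambda o:-o[0])
E
python3 - <<'E'
from m import *
T=cv2.imread('pics/top0.png')[:,:,::-1].copy();S=cv2.imread('pics/scene0.png')[:,:,::-1].copy()
tb=(376,180,430,235); sb=(232,180,275,215)
for n,im,b,ks in(('top',T,tb,('white','orange')),('scene',S,sb,('white','orange')),('top',T,(165,180,230,225),('blue','white')),('scene',S,(390,195,425,245),('blue','white')),('top',T,(150,150,290,260),('yellow',)),('top',T,(490,170,520,200),('red',))):
    for k in ks:
        for o in blobs(n,im,b,k)[:3]: print(n,k,o[0],o[1].round(1),[np.round(q,1) for q in o[2]],onz(n,*o[1],55).round(0))
c=lambda im,b,s:cv2.resize(im[b[1]:b[3],b[0]:b[2]],(390,290),interpolation=cv2.INTER_CUBIC)
a=np.vstack([np.hstack([c(T,(372,180,437,228),8),c(S,(230,180,282,219),8)]),np.hstack([c(T,(165,175,230,223),8),c(S,(380,195,440,240),8)])])
cv2.imwrite('pics/crop1.png',a[:,:,::-1])
E
```

```text
top white 1451 [407.7 205.1] [array([408.8, 205.3]), array([32.9, 50.1]), np.float64(74.9)] [ 532. -180.   55.]
top orange 693 [405.8 206. ] [array([405.7, 205.9]), array([26.6, 26.4]), np.float64(75.3)] [ 530. -176.   55.]
scene white 246 [246.5 207.1] [array([249.5, 205.6]), array([14.1, 35.6]), np.float64(87.5)] [ 555. -181.   55.]
scene white 87 [250.6 198.8] [array([250.5, 199. ]), array([ 8., 11.]), np.float64(90.0)] [ 514. -182.   55.]
scene white 31 [253.6 190.2] [array([253.5, 190. ]), array([4., 7.]), np.float64(90.0)] [ 469. -186.   55.]
top blue 314 [195.3 197.7] [array([195.4, 197.7]), array([15.3, 23.9]), np.float64(77.5)] [551. 259.  55.]
top white 56 [204.8 204.3] [array([205.2, 203.5]), array([ 7.4, 16.3]), np.float64(42.5)] [537. 239.  55.]
scene blue 339 [407.8 212.9] [array([408.1, 213.5]), array([14.2, 26. ]), np.float64(5.2)] [518. 255.  55.]
scene white 70 [406.1 229.3] [array([405.2, 229.4]), array([13.3,  6.9]), np.float64(9.5)] [589. 249.  55.]
top yellow 6697 [219.8 207.1] [array([219.4, 207.1]), array([69. , 98.5]), np.float64(78.7)] [531. 208.  55.]
top red 136 [503.3 185.5] [array([503.5, 185.5]), array([11., 13.]), np.float64(90.0)] [ 571. -386.   55.]
```

View pics/crop1.png

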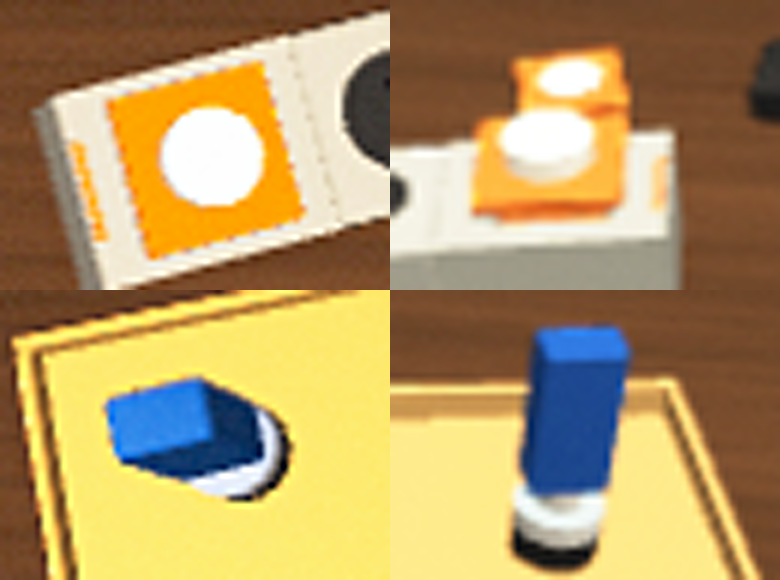

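The crop confirms the choice: a large orange cover with a white boss, raised on the strip, and the tool upright in the tray. Now the coordinates.

```bash
python3 - <<'E'
from m import *
T=cv2.imread('pics/top0.png')[:,:,::-1].copy();S=cv2.imread('pics/scene0.png')[:,:,::-1].copy()
# boss: white inside orange (top view)
h=cv2.cvtColor(T,cv2.COLOR_RGB2HSV).astype(int)
rect=blobs('top',T,(385,185,425,228),'orange')[0][2]
m=np.zeros(T.shape[:2],np.uint8); cv2.fillPoly(m,[cv2.boxPoints(rect).astype(np.int32)],1); m=cv2.erode(m,np.ones((5,5),np.uint8))
w=np.clip((150-h[...,1])/150,0,1)*m; ys,xs=np.nonzero(w>0); ww=w[ys,xs]
b=np.array([(xs*ww).sum(),(ys*ww).sum()])/ww.sum(); print('boss px',b,'eqdiam px',2*np.sqrt(ww.sum()/np.pi))
print('rim px',rect[0],'rim xy@60',onz('top',*rect[0],60))
co=[onz('top',*q,60) for q in cv2.boxPoints(rect)]; print('sides',[np.linalg.norm(co[i]-co[i-1]) .round(1) for i in range(4)])
for z in(63,70,77): print('boss@',z,onz('top',*b,z)[:2].round(1))
print('boss 2view',two(b,(250.7,197.1)))
# tool top face: bright blue
f=lambda n,x,y,z:onz(n,x,y,z)[:2]
c=np.array([(107,408),(202,378),(213,440),(120,462)],float); c[:,1]-=290; c=c/6+[165,175]-.4
X=np.array([f('top',*q,110) for q in c]); print('tooltop',X.mean(0),[np.linalg.norm(X[i]-X[i-1]).round(1) for i in range(4)])
d=(X[0]-X[1])+(X[3]-X[2]); print('long axis yaw deg',np.degrees(np.arctan2(d[1],d[0])))
c2=np.array([(536,332+0),(620,328),(630,350),(545,360)],float)-[390,290]; c2=c2/[6.5,6.44]+[380,195]-.4
Y=np.array([f('scene',*q,110) for q in c2]); print('scene tooltop',Y.mean(0),[np.linalg.norm(Y[i]-Y[i-1]).round(1) for i in range(4)])
print('2view',two(c.mean(0),c2.mean(0)))
r=blobs('top',T,(150,150,290,260),'yellow')[0][2]; q=[f('top',*p,22) for p in cv2.boxPoints(r)]
print('tray',np.mean(q,0),[np.linalg.norm(q[i]-q[i-1]).round(1) for i in range(4)],np.round(q,0).tolist())
# foot front view
g=np.array([(160-160)])
print('foot circle proj', proj('top',np.r_[X.mean(0),6]),proj('scene',np.r_[X.mean(0),6]))
print('dice',[ (o[0],onz('top',*o[1],24)[:2].round(0)) for o in blobs('top',T,(235,185,262,222),'white')])
E
```

```text
boss px [406.83579603 205.50060154] eqdiam px 16.588069271151838
rim px (405.74615478515625, 205.9352264404297) rim xy@60 [ 529.64356612 -174.91001136   60.        ]
sides [np.float64(54.6), np.float64(55.3), np.float64(54.8), np.float64(54.9)]
boss@ 63 [ 530.2 -176.5]
boss@ 70 [ 529.6 -174.9]
boss@ 77 [ 528.9 -173.4]
boss 2view (array([ 529.40872184, -174.51994879,   71.88297385]), np.float64(0.007486652284289955))
tooltop [547.00441571 250.71602506] [np.float64(18.2), np.float64(32.2), np.float64(20.6), np.float64(30.9)]
long axis yaw deg 104.99865298073028
scene tooltop [550.61983614 251.54538458] [np.float64(19.1), np.float64(33.2), np.float64(15.1), np.float64(34.4)]
2view (array([547.2666744 , 251.66919674, 107.59907711]), np.float64(0.44977219206261526))
tray [534.9867187  216.92782996] [np.float64(149.6), np.float64(213.6), np.float64(149.3), np.float64(209.5)] [[588.0, 338.0], [628.0, 128.0], [482.0, 98.0], [442.0, 304.0]]
foot circle proj [205.60954546 202.14308067] [404.27972424 233.8574708 ]
dice [(63, array([563., 152.])), (61, array([521., 159.]))]
```

```bash
cat >> h.py <<'E'
def Rd(deg):
    a=np.radians(deg); x=np.array([np.cos(a),np.sin(a),0]); z=np.array([0,0,-1.]); return np.c_[x,np.cross(z,x),z]
def st(*k):
    s=get_state(); print(round(s['clock'],2),np.round(s['tcp_pos'],1),'F',np.round(s['wrist_force'],1),'M',np.round(s['ft_torque'],2),'w',round(s['width'],1))
E
python3 - <<'E'
from m import *
st(); print(get_state()['tool_rot'].round(2) if hasattr(get_state()['tool_rot'],'round') else get_state()['tool_rot'])
for a in(15,195):
    q=env.solve_ik([547,251,150],Rd(a)); q2=env.solve_ik([529.5,-174.7,150],Rd(a)); print(a,np.round(q,2) if q is not None else None,np.round(q2,2) if q2 is not None else None)
q0=np.array(get_state()['joints'])
a=min((15,195),key=lambda a:np.abs(env.solve_ik([547,251,150],Rd(a))-q0).max())
print('use',a)
env.movep([547,251,160],Rd(a)); st()
env.servo_line([547,251,57],vel=120); st()
cap('scene','s1.png');cap('top','t1.png')
A=cv2.imread('pics/s1.png')[120:270,330:490]; cv2.imwrite('pics/s1c.png',cv2.resize(A,None,fx=4,fy=4,interpolation=cv2.INTER_CUBIC))
E
```

```text
0.1 [258.3 623.2 204.9] F [ 0.6 -0.3 -0.2] M [ 0.03 -0.05 -0.01] w 94.1
[[ 0.38  0.92 -0.  ]
 [ 0.92 -0.38 -0.  ]
 [-0.    0.   -1.  ]]
15 [-0.88  0.39  0.43  1.85 -0.2   0.95 -0.1 ] [-0.56  0.46  1.    1.97 -0.47  0.97  0.92]
195 [ 0.22  0.56 -1.03  1.78  0.54  1.11  2.42] [-0.67  0.59  1.22  1.97 -0.65  1.05 -2.04]
use 15
1.82 [546.5 252.7 160. ] F [-0.5  0.   1.3] M [-0.02 -0.01 -0.  ] w 94.2
2.83 [547.4 251.2  57.6] F [ 0.4 -0.   0. ] M [-0.   -0.   -0.01] w 93.7
```

View pics/s1c.png

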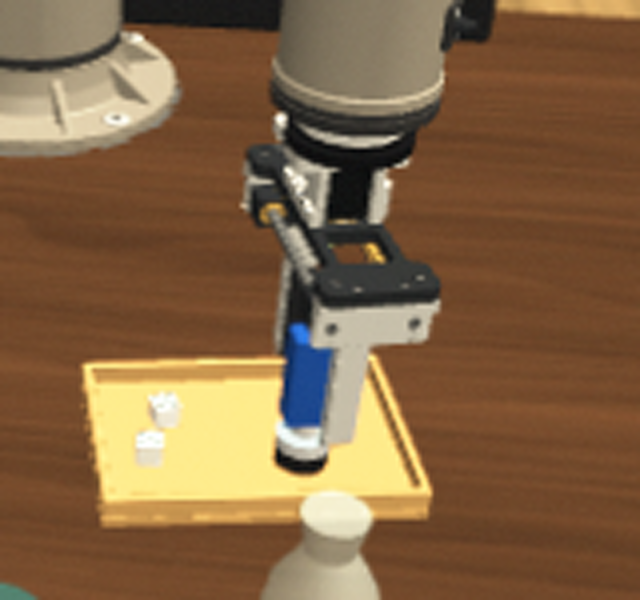

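Fingers straddle the handle: tool at crop (305,400), near finger (345,390). The finger's rightward offset agrees with the 15° yaw plus parallax. Gripping and lifting.

```bash
python3 - <<'E'
from m import *
move_gripper(15,45); st()
p=get_state()['tcp_pos']; np.save('grip.npy',p)
env.servo_line([p[0],p[1],p[2]+95],vel=120); st(); env.wait(.3); st()
cap('scene','s2.png');cap('top','t2.png')
A=cv2.imread('pics/s2.png')[100:250,330:490]; B=cv2.imread('pics/t2.png')[140:290,140:300]; cv2.imwrite('pics/c2.png',cv2.resize(np.hstack([A,B]),None,fx=2.5,fy=2.5,interpolation=cv2.INTER_CUBIC))
E
```

```text
4.03 [547. 251.  57.] F [ 0.7 -0.1 -0.3] M [-0.01 -0.04 -0.01] w 21.3
4.97 [546.6 250.9 151.3] F [ 0.8  0.  -1.5] M [-0.03  0.09  0.05] w 21.8
5.28 [546.9 250.9 151.5] F [-0.   0.1 -2.1] M [-0.02  0.06 -0.01] w 21.9
```

View pics/c2.png

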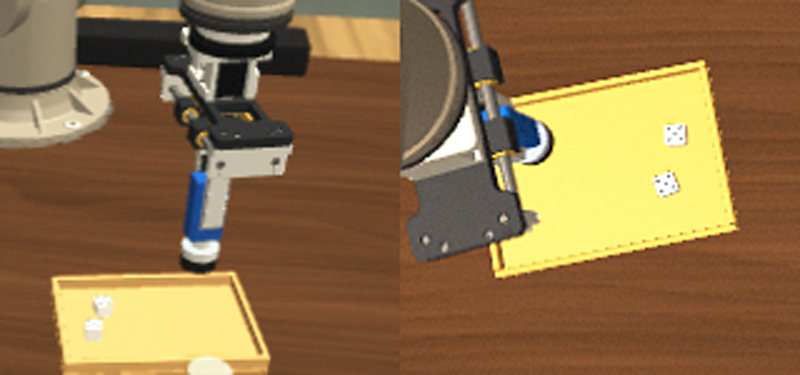

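```bash
python3 - <<'E'
from m import *
S0=cv2.imread('pics/scene0.png')[:,:,::-1].copy()
S2=cv2.imread('pics/s2.png')[:,:,::-1].copy()
o=[q for q in blobs('scene',S2,(395,190,425,215),'white')][:2]; print([(q[0],q[1]) for q in o], [ (q[0],q[1]) for q in blobs('scene',S0,(395,222,425,245),'white')])
print('pred axis foot-mid', proj('scene',np.array([546.9,250.9,100.5+17])),'before',proj('scene',np.array([547,251,23.])))
p=get_state()['tcp_pos']
env.servo_line([p[0],p[1],195],vel=200)
env.servo_line([529.5,-174.7,195],vel=230); st()
env.servo_line([529.5,-174.7,139],vel=100); env.wait(.3); st()
for n in('scene','top'): cap(n,n[0]+'3.png')
A=cv2.imread('pics/s3.png')[130:230,200:300]; B=cv2.imread('pics/t3.png')[150:250,370:470]; cv2.imwrite('pics/c3.png',cv2.resize(np.hstack([A,B]),None,fx=4,fy=4,interpolation=cv2.INTER_CUBIC))
E
```

```text
[(78, array([410.64102564, 199.29487179]))] [(70, array([406.14285714, 229.32857143]))]
pred axis foot-mid [409.31565738 199.43001203] before [405.10901253 228.89157495]
7.74 [ 529.6 -173.8  194.9] F [ 1.2  0.9 -1.1] M [-0.1   0.02 -0.03] w 22.0
8.75 [ 529.7 -174.7  139.4] F [ 0.6  0.3 -1.5] M [-0.09  0.02  0.  ] w 21.7
```

View pics/c3.png

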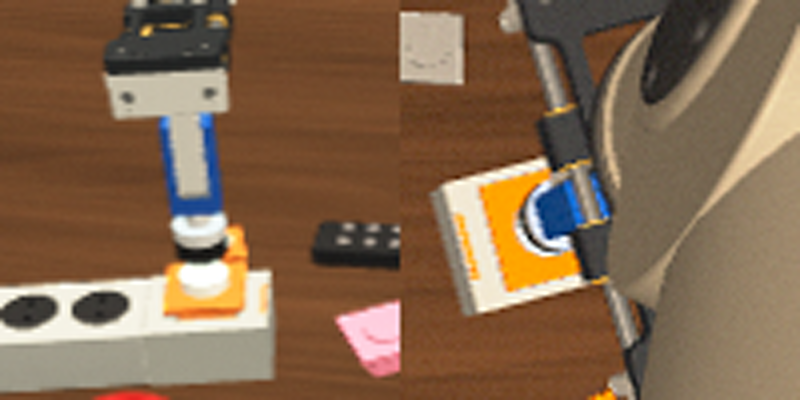

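The foot hovers over the boss: foot at crop (200,238), boss at (204,278). Comparing foot and boss numerically in the scene view.

```bash
python3 - <<'E'
from m import *
S=cv2.imread('pics/s3.png')[:,:,::-1].copy()
h=cv2.cvtColor(S,cv2.COLOR_RGB2HSV).astype(int)
p=np.array(get_state()['tcp_pos'])
def row(y,x0,x1): # width of low-saturation non-dark run edges
    return ''.join('W' if (h[y,x,1]<60 and h[y,x,2]>150) else 'k' if h[y,x,2]<60 else 'o' if h[y,x,1]>180 and h[y,x,2]>180 else '.' for x in range(x0,x1))
for y in range(182,208): print(y,row(y,236,266))
for z in(139-51,139-51+10,139-51+24): print('foot pred',z,proj('scene',np.r_[p[:2],z]).round(1))
print('boss pred',proj('scene',np.array([529.5,-174.7,72])).round(1),proj('scene',np.array([529.5,-174.7,60])).round(1))
E
```

```text
182 ..............................
183 ...................W..........
184 ........WWW.WWWWWWWWW.........
185 .......WWWWWWWWWWWWWW.........
186 .......WWWWWWWWWWWWWW.oo......
187 .......WWWWWWWWWWWWW.oooo.....
188 ........WWWWWWWWWWWW...oo.....
189 ........WWWWWWWWWWWWW..oo.....
190 .........WWWWWWWWWW....oo.....
191 ........k.WWWWWWW.kk...ooo....
192 ........kkkk..kkkkkk.ooooo....
193 ........kkkkkkkkkkkkoooooo....
194 .........kkkkkkkkk..oooooo....
195 .................WW.oooooo....
196 ......ooo.WWWWWWWWWW..oooo....
197 .....ooo.WWWWWWWWWWWW.ooo.....
198 ......oo.WWWWWWWWWWWW.ooo.WWWW
199 ..WWW..o.WWWWWWWWWWWW.ooo.WWWW
200 WWWWW.oo.WWWWWWWWWWWW.ooo.WWWW
201 WWWWW.oo..WWWWWWWWWWW.ooo.WWW.
202 WWWWW.ooo.WWWWWWWWWW.oooo.WWW.
203 WWWWW.ooo...WWWWWW..oooo..WWW.
204 WWWWW.ooooo.......oooooo..WWW.
205 WWWWW.ooooooooooooooooooo.WWW.
206 WWWW..ooooooooooooooooooo.WWW.
207 WWWWWooooooooooooooooooo.WWWW.
foot pred 88 [250.  192.3]
foot pred 98 [249.6 189.2]
foot pred 112 [249.  184.9]
boss pred [250.6 197.1] [251.1 200.6]
```

Foot and boss agree to within about 1 mm. Guarded press in small steps.

```bash
python3 - <<'E'
from m import *
fz=lambda:np.mean([get_state()['wrist_force'][2] for _ in range(5)])
env.servo_line([529.5,-174.7,127],vel=60); env.wait(.2)
b=np.mean([(env.wait(.05),fz())[1] for _ in range(5)]); print('base',b); st()
z=127.;pk=0;snap=False;log=[]
while z>106:
    z-=.3
    env.servo_line([529.5,-174.7,z],vel=10); env.wait(.03); f=fz()-b
    log.append((round(z,1),round(float(get_state()['tcp_pos'][2]),1),round(float(f),1)))
    pk=max(pk,f)
    if pk>8 and f<pk*.5: snap=True
    if f>24 or (snap and f>17): break
print(snap,pk,log); st()
E
```

```text
base -1.745030959306657
9.65 [ 529.5 -174.7  127.1] F [ 0.4  0.9 -1.9] M [ 0.01  0.04 -0.01] w 21.7
True 20.071522127379243 [(126.7, 126.7, 0.3), (126.4, 126.4, -0.2), (126.1, 126.1, 0.5), (125.8, 125.8, 0.3), (125.5, 125.5, 0.9), (125.2, 125.2, -0.3), (124.9, 124.9, 0.7), (124.6, 124.6, 0.4), (124.3, 124.3, 0.2), (124.0, 124.0, 0.9), (123.7, 123.7, 0.1), (123.4, 123.4, 0.3), (123.1, 123.1, -0.8), (122.8, 122.8, 0.6), (122.5, 122.5, 1.0), (122.2, 122.2, -0.1), (121.9, 121.9, -0.1), (121.6, 121.6, 0.2), (121.3, 121.3, -0.3), (121.0, 121.0, 0.2), (120.7, 120.7, 1.5), (120.4, 120.5, 2.8), (120.1, 120.1, 3.1), (119.8, 119.8, 5.3), (119.5, 119.5, 5.5), (119.2, 119.2, 5.1), (118.9, 118.9, 6.4), (118.6, 118.6, 7.0), (118.3, 118.4, 7.7), (118.0, 118.1, 8.4), (117.7, 117.9, 9.2), (117.4, 117.6, 8.7), (117.1, 117.3, 10.0), (116.8, 117.0, 10.8), (116.5, 116.8, 11.9), (116.2, 116.6, 11.9), (115.9, 116.3, 11.9), (115.6, 115.9, 11.3), (115.3, 115.6, 9.9), (115.0, 114.9, 4.0), (114.7, 114.4, 0.0), (114.4, 114.3, -0.5), (114.1, 114.1, -0.2), (113.8, 113.8, 0.9), (113.5, 113.5, 1.4), (113.2, 113.2, -0.2), (112.9, 112.9, 0.4), (112.6, 112.6, 0.4), (112.3, 112.6, 7.8), (112.0, 112.6, 14.3), (111.7, 112.6, 20.1)]
24.1 [ 529.6 -174.8  112.6] F [-5.8  2.  18.3] M [0.46 1.73 0.  ] w 21.7
```

Textbook profile: contact at 121, click at 115, hard stop at 112.6, peak 20 N. Lift off and inspect.

```bash
python3 - <<'E'
from m import *
env.servo_line([529.5,-174.7,117],vel=30); env.wait(.1);st()
env.servo_line([529.5,-174.7,195],vel=150)
g=np.load('grip.npy'); env.servo_line([g[0],g[1],195],vel=230); env.wait(.2); st()
for n in('scene','top'): cap(n,n[0]+'4.png')
A=cv2.imread('pics/s4.png')[175:235,160:290]; B=cv2.imread('pics/t4.png')[175:235,372:502]
C=cv2.imread('pics/s4.png')[100:260,340:470]
u=lambda a,f:cv2.resize(a,None,fx=f,fy=f,interpolation=cv2.INTER_CUBIC)
cv2.imwrite('pics/c4.png',np.hstack([np.vstack([u(A,3.2),u(B,3.2)]),cv2.resize(C,(312,384),interpolation=cv2.INTER_CUBIC)]))
T=cv2.imread('pics/t4.png')[:,:,::-1].copy(); r=blobs('top',T,(385,185,425,228),'orange')[0][2]
print(onz('top',*r[0],51),[np.linalg.norm(np.diff([onz('top',*q,51) for q in cv2.boxPoints(r)],axis=0)[i]) for i in range(3)])
E
```

```text
24.52 [ 529.4 -174.6  116.8] F [ 0.9 -0.5 -1.7] M [-0.05  0.08 -0.03] w 21.6
27.39 [547.2 250.5 195.1] F [-0.1  0.1 -1.2] M [-0.05  0.06  0.01] w 22.0
[ 529.99918196 -175.09740349   51.        ] [np.float64(54.25062128090458), np.float64(54.731182645765955), np.float64(53.91828448521858)]
```

View pics/c4.png

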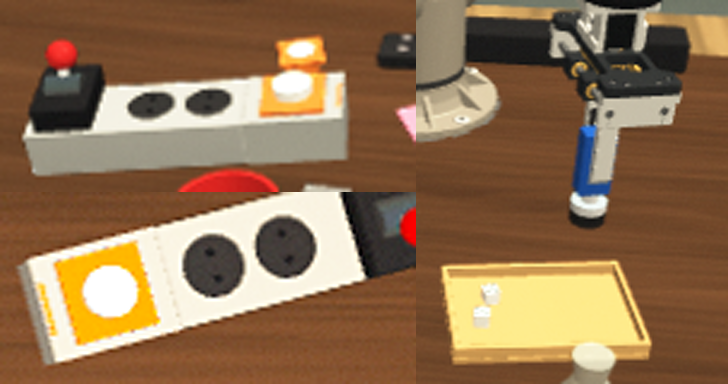

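The cover is flush in both views, the switch is unchanged, and the tool is still upright in the grip. Putting it back.

```bash
python3 - <<'E'
from m import *
g=np.load('grip.npy'); fz=lambda:np.mean([get_state()['wrist_force'][2] for _ in range(5)])
env.servo_line([g[0],g[1],65],vel=120); env.wait(.2)
b=np.mean([(env.wait(.05),fz())[1] for _ in range(4)]); z=65.
while z>50:
    z-=.4; env.servo_line([g[0],g[1],z],vel=12); env.wait(.03); f=fz()-b
    if f>3: break
print('contact',z,f,b); st()
move_gripper(30); env.wait(.2); move_gripper(94); env.wait(.2); st()
env.servo_line([g[0],g[1],165],vel=100)
env.servo_line([g[0]-40,g[1]+170,230],vel=200); env.wait(.3); st()
for n in('scene','top'): cap(n,n[0]+'5.png')
A=cv2.imread('pics/s5.png'); B=cv2.imread('pics/t5.png')
u=lambda a:cv2.resize(a,(390,290),interpolation=cv2.INTER_CUBIC)
cv2.imwrite('pics/c5.png',np.vstack([np.hstack([u(B[140:270,150:325]),u(A[180:270,330:450])]),np.hstack([u(B),u(A)])]))
E
```

```text
contact 56.600000000000016 8.160701917868515 -1.7607482181869645
35.08 [547.1 251.   57. ] F [-0.5 -0.2  6.4] M [-0.29  0.65 -0.01] w 21.8
36.92 [547.1 251.   56.6] F [ 0.3 -0.9 -0.1] M [-0.03  0.06  0.04] w 93.8
39.54 [507.3 420.4 229.9] F [ 0.2  0.1 -0.3] M [-0.09  0.04 -0.06] w 93.9
```

View pics/c5.png

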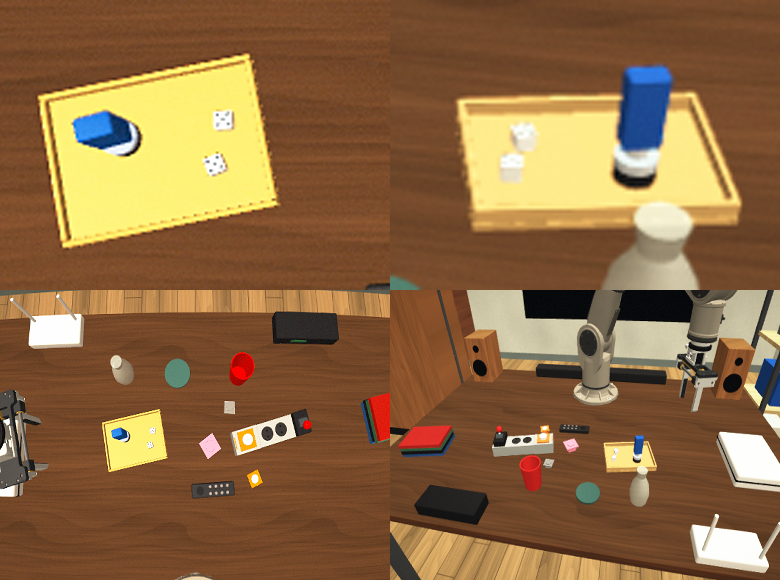

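The tool stands upright in the tray's +y half, released; everything else looks unmoved.

```bash
python3 -c "
from h import *
env.job_done(); st()"
```

```text
the job is handed in; nothing more can be done
the job is handed in; nothing more can be done
```

The cover is clicked home and the tool is back upright in the tray. I handed the job in at about 39.5 s on the robot's clock, under the 58 s limit.

- **Press:** I gripped the tool by its handle and set its foot on the boss centre, aligned to within about 1 mm. The push rose to about 12 N, dropped to almost nothing at the click, then met a hard stop. The highest force I read was about 20 N, and the cover travelled about 8.4 mm.
- **Cover:** both camera views afterwards show it flush and centred in its bay.
- **Tool:** I set it back where I found it, at 251 mm left of the base and 547 mm ahead. Contact was about 8 N, a little more than the 3 N I was aiming for. It stood upright after release.
- **Everything else:** by eye, the switch, dice and other objects look the same in the before and after pictures. The gripper was clear of everything at the end, and no check failed.

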